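# Couple a camlock test cap to the tank fitting

### The arm

A 6-joint arm with a two-finger parallel gripper is mounted at the origin on a cart in front of the work surface, level with it; the furniture and walls round the work are solid. World frame = base frame: x ahead of the robot, y to its left, z up, the work surface at z = 0. Lengths are in m, angles in degrees, forces in N, time in s.
With the tool pointing down it reaches from about 0.35 to 0.875 m from the base axis. Payload 4.2 kg.
Tool frame: the origin (TCP) lies midway between the tips of the shut fingers; the grasp point (between the pads) lies 19 mm behind it; z points along the fingers, y is the line along which they close (so a half turn about z gives the same grasp; the last joint's range is limited). The gripper opens to 87 mm and grips with 3 to 60 N. Pads are 19 mm wide; open, the fingers measure 117 mm over their backs; the gripper's body (75 mm by 190 mm) begins 51 mm behind the grasp point.
Start: joints at [-52.907, 22.042, 0.453, 0, -68.411, -14.817], TCP at [0.237, -0.578, 0.223] pointing down, gripper open.
Joint ranges: [-179.83, 179.83], [-69.29, 118.12], [-61.27, 80.66], [-181.25, 117.63], [-171.15, -9.14], [-177.46, 177.46]. Speed limits (degrees/s): [159.86, 159.86, 180, 180, 180, 180].

### API

Orientations are given as a 3x3 rotation matrix whose columns are the frame's x, y, z axes.
In Python, from station import r, cams gives the robot as it stands.
- The arm moves only by the tool play_rows, never from a script. Its argument "commands" is text: rows parted by semicolons, each of 6 numbers parted by spaces: the shift along the world's x, y, z normalised to -1 to 1, where 1 is 30 mm, then the turn, a rotation vector about the world's x, y, z normalised to -1 to 1, where 1 is 0.15 rad. A call has 1 to 20 rows; each row shifts and turns the commanded pose from where the row before left it; what a row does not reach is not made up. A row lasts 1/10 s, in which the tool goes at most 50 mm and 8.59 degrees, less where a joint would pass 70% of its speed; a pose out of reach is approached as far as the arm can. A call with a number of a shift or a turn outside -1 to 1 is refused whole. A call with a gripper value outside its range is refused whole. "grip" is the finger opening in mm, from 0 to 87, set as the call begins (left out, the last holds). The fingers move at their own pace and stop on an object; the grip force is fixed at half the most. Time passes only in rows, so rows that do not move let the fingers close. It gives the time, the measured TCP pose, the force, the opening and the grip force at its end, in the units of the state.
- r.sense(): the state, without advancing time (a new reading comes with each control period).
- cams.capture(name): name is "scene" or "top" or "wrist"; returns (picture, depth): 420x560x3 uint8, blue, green, red; 420x560 float32, m along the optical axis (not along the pixel's ray), 0 where there is no reading.
- cams.camera_info(name): a dict with "mtx" (3x3 intrinsics, pixels), "R" (3x3) and "t" (3): a world point X has camera coordinates R X + t. Camera axes: x right, y down, z forward; pixel columns grow to the right and rows downward; lengths in m; the calibration is good to about 2 mm. A picture is of the moment at which its call begins: read the wrist's pose just before it. camera_info takes no time and is no camera call; for the wrist camera it gives the pose at the moment of the call.
- r.finish_job(): hands the job in; it is judged then, once.
The state is a dict: "time_s": time; "joints": joint angles; "joint_velocities": joint speeds; "effort": joint torques, N m; "tcp_pos": TCP position; "ee_rot": TCP orientation; "wrist_force": force on the tool from outside, world axes, zero at the start; "moment": the same for the moment, N m; "gripper_width": opening from 0.0 (shut) to 1.0 (fully open); "gripper_force": force on a finger pad.
Only numpy, scipy, OpenCV 4.12 (cv2) and the standard library are available. Lean on these libraries where they do the work, as an engineer would, in place of code of your own. Each camera call takes 0.05 s, during which the arm holds its last target. There are 200 camera calls.

### The job

Push the loose camlock coupling all the way down onto the upright grooved adaptor, squarely and without forcing it, until its rim has squashed the rubber seal fully home. Then, with the coupling home, swing its two cam arms down one after the other to their stops, and let go; never push the coupling with more than about 35 N or an arm with more than about 25 N, and leave the other things on the worktop where they are.

Things in the scene. Friction and masses are not known exactly. Their poses are not given: they have to be found in the camera images.
- fitting: Fixed tank fitting: round grey flange 110 mm across, 12 mm thick, a pipe, and screwed into it the steel adaptor pointing straight up: seat disc 62 mm across, above it the grip part 39 mm across with a 16 mm high groove, top bevelled to 28 mm. How far it is screwed in is unknown: its tip is 106 to 142 mm above the worktop. Origin: centre of the flange's underside, z up. Round: yaw does not matter.
- seal (a joint): How far the black rubber seal (57 mm across, round the adaptor's foot) is squashed, m: 0 free, 0.006 fully home at a firm stop. The free seal's top is 38 mm below the adaptor's tip; fully squashed it is 44 mm below, and there the coupling's rim is home, 62 to 98 mm above the worktop. About 14 N (coupling's weight included) squashes it steadily; it stays squashed.
- coupling: Loose coupling (about 0.4 kg), at first standing on its open rim: grey metal socket 57 mm across at the rim, 54 mm above, bore 40.8 mm across and 48 mm deep, closed on top; over it a steel hexagon to grip; two steel cam arms hinged at its +y and -y sides. Origin at the rim's centre, z up. It may go on the adaptor at any yaw.
- coupling_grip (a point): Centre of the coupling's hexagon, on its axis 79 mm above the rim. The hexagon is 28 mm across flats and reaches from 57 to 100 mm above the rim; two flats face +x and -x, away from the arms: grip it from above with the fingers there. Axes as the coupling's.
- coupling_rim (a point): Centre of the coupling's lower rim, its origin; axes as the coupling's.
- lever_left: The lever of the arm on the +y side. Origin at the middle of its upper face, 66 mm out from its hinge. The hinge lies along x at y = +32 mm, z = 35.5 mm of the coupling. It is a bar 15 mm wide, 6 mm thick, its round end reaching 76 mm from the hinge.
- lever_right: The same for the other arm, hinged at y = -32 mm, z = 35.5 mm of the coupling.
- cam_arm_left (a joint): Angle of the +y arm (rad): at 0 it points outward and 50 degrees up, at its stop, 1.745, outward and 50 degrees down with the cam nose in the groove. It stays where left. About 4 N straight down, 40 mm out (level) from the hinge, moves it; more if the cam must draw the coupling down. If the coupling is not nearly home, the nose meets the adaptor's side and the arm stops short.
- cam_arm_right (a joint): The same for the arm on the -y side.
- seal_spool: Bystander: spool 68 mm across, 30 mm high; origin under its centre.
- screwdriver_short: Bystander: short screwdriver, 149 mm long, lying between the two; origin under its centre.
- sample_jar: Bystander: white lidded jar 52 mm across, 76 mm high; origin under its centre.
Things that resemble listed ones, but are neither listed nor needed, are in the scene too. What is shaped like the coupling but red is not meant. Leave any orange look-alike of the fitting alone.

How it is judged (in metres and radians):
On the way, in this order (a step that is already met when the one before it is completed fails the run):
1. the coupling is pushed fully home and square, both arms still up (value of joint seal above 0.005 m and horizontal distance between coupling_rim and fitting below 0.0025 m and angle between coupling's own z axis and vertical below 0.04 rad and value of joint each of cam_arm_left, cam_arm_right below 0.75 rad), for 0.2 s.
2. one cam arm is down at its stop while the other is still up (((value of joint cam_arm_left above 1.62 rad and value of joint cam_arm_right below 0.9 rad) or (value of joint cam_arm_right above 1.62 rad and value of joint cam_arm_left below 0.9 rad))), for 0.2 s.
At the end, for the whole second after the job is handed in: The coupling sits on the adaptor with the seal squashed by more than 5 mm (of 6), within 2.5 mm of the adaptor's axis and tilted less than 0.04 rad, at rest, and both cam arms are within 0.125 rad of their lower stops (value of joint seal above 0.005 m and horizontal distance between coupling_rim and fitting below 0.0025 m and angle between coupling's own z axis and vertical below 0.04 rad and value of joint each of cam_arm_left, cam_arm_right above 1.62 rad and linear speed of coupling below 0.01 m/s); the robot touches nothing.
It fails at once if the coupling is pushed onto the fitting with more than 45 N (other than through the levers) (contact force between coupling and fitting above 45 N and contact force between the fingers and lever_left below 0.5 N and contact force between the fingers and lever_right below 0.5 N).
It fails at once if a lever is pressed with more than 30 N (contact force between the fingers and lever_left above 30 N or contact force between the fingers and lever_right above 30 N).
It fails at once if the spool, the screwdriver or the jar is moved more than 20 mm (distance of any of seal_spool, screwdriver_short, sample_jar from where it was at the start of the episode above 0.02 m).
It also fails if it takes over 72 s, if anything falls off the work surface, if the arm or the gripper's body presses on something with over 40 N, if the wrist force passes 120 N, or if a joint passes its speed limit or range.

## Working session

There is one attempt and no reset: what is moved stays moved. The work goes in short steps, Python scripts to look and compute and a tool call to move; the robot and the scene stay as the last step left them, time stands still between calls to the robot, and variables do not carry over. Pictures are saved under pics/ and viewed, at most 10 in all, crops included, and the job is handed in when it is done.

Besides the shell and the picture viewer there is one more tool, called as name(argument=value, ...) on one line, values as JSON. play_rows: Moves the arm, as the interface text tells. Scaled input: -1 to 1 covers 30 mm each way for a shift and 0.15 rad each way for a turn. Its arguments: {"type":"object","properties":{"commands":{"type":"string"},"grip":{"type":"number"}},"required":["commands"]}

```bash
mkdir -p pics; cat > h.py <<'E'
import numpy as np,cv2
from station import r,cams
def cap(n,f):
    i=cams.camera_info(n);p,d=cams.capture(n);cv2.imwrite(f'pics/{f}.png',p);np.savez(f'pics/{f}.npz',p=p,d=d,K=i['mtx'],R=i['R'],t=i['t']);return p,d,i
def load(f): return np.load(f'pics/{f}.npz')
def pt(f,u,v,z=None):
    a=load(f);K,R,t=a['K'],a['R'],np.ravel(a['t'])
    ray=np.linalg.inv(K)@[u,v,1.]
    if z is None:
        q=a['d'][int(v)-1:int(v)+2,int(u)-1:int(u)+2];c=ray*np.median(q[q>0]);return R.T@(c-t)
    o=-R.T@t;w=R.T@ray;return o+w*(z-o[2])/w[2]
def cloud(f):
    a=load(f);d=a['d'];v,u=np.mgrid[:420,:560];c=np.stack([u,v,np.ones_like(u)],-1)@np.linalg.inv(a['K']).T*d[...,None]
    X=(c-np.ravel(a['t']))@a['R'];X[d==0]=np.nan;return X
E
python3 - <<'E'
from h import *
s=r.sense();print(s['time_s'],s['tcp_pos'],s['ee_rot'],s['wrist_force'])
a,_,_=cap('scene','s0');b,_,_=cap('top','t0')
cv2.imwrite('pics/s0b.png',cv2.resize(a,(800,600)));cv2.imwrite('pics/t0b.png',cv2.resize(b,(800,600)))
E
```

```text
0.0 [ 0.23669734 -0.577782    0.22142747] [[-9.25439143e-01 -3.78895099e-01 -9.46422683e-04]
 [-3.78896268e-01  9.25436894e-01  2.04289367e-03]
 [ 1.01812070e-04  2.24916979e-03 -9.99997465e-01]] [-0.47511996  0.29581641 -0.1823429 ]
```

View pics/s0b.png

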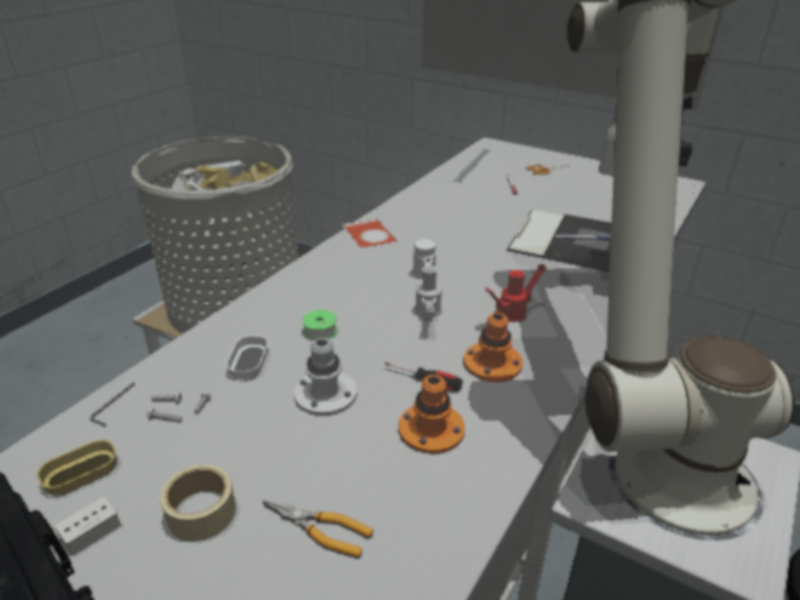

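View pics/t0b.png

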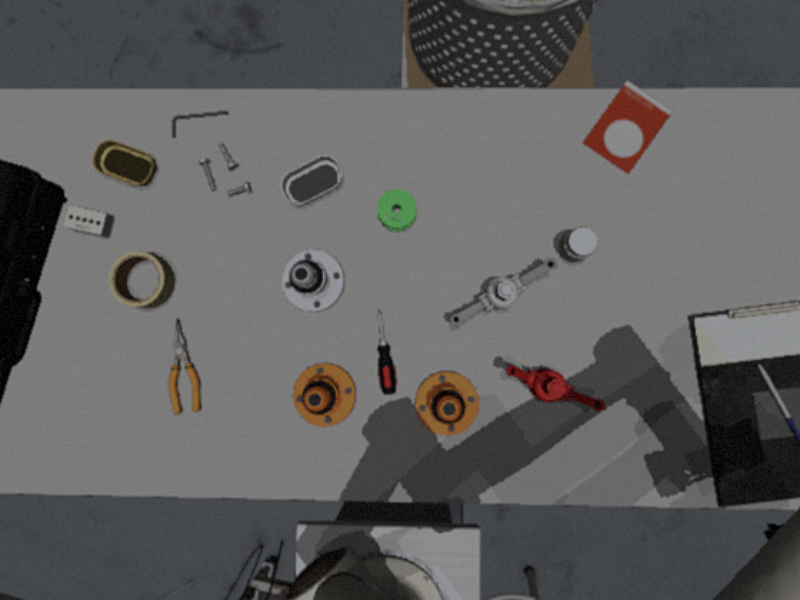

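The scene picture (800-px scale) shows the grey coupling with steel levers at (428,295), a red look-alike at (515,298), the grey fitting at (323,385) and orange look-alikes at (432,425) and (493,358). In the top view the coupling is at (502,291), its lever ends at (452,320) and (550,264), and the fitting at (313,280). The jar at (580,243) is close to the right lever. My choice is the grey coupling and the grey fitting.

```bash
python3 - <<'E'
from h import *
X=cloud('t0');z=X[...,2]
def box(u,v,w): 
    s=1/1.4286;return X[int((v-w)*s):int((v+w)*s),int((u-w)*s):int((u+w)*s)].reshape(-1,3)
def show(n,P,lo,hi):
    Q=P[(P[:,2]>lo)&(P[:,2]<hi)];print(n,len(Q),Q.mean(0).round(4),np.ptp(Q,0).round(4)); return Q
C=box(502,291,60);print('hist',np.histogram(C[:,2],np.arange(0,.13,.01)))
show('hextop',C,.094,.11)
show('levL',box(452,320,12),.06,.12);show('levR',box(550,264,12),.06,.12)
F=box(313,280,42);print(np.histogram(F[:,2],np.arange(0,.16,.01)))
Q=show('flange',F,.008,.016)
m=F[:,2]>.095;print('ad top',np.nanmax(F[:,2]),F[m].mean(0),np.ptp(F[m],0))
(c,rad)=cv2.minEnclosingCircle(Q[:,:2].astype(np.float32));print('flange circ',c,rad)
for n,u,v in(('jar',580,243),('spool',397,210),('drv',387,370),('red',550,384),('or1',320,398),('or2',448,405)):show(n,box(u,v,14),.012,.15)
a=load('t0');p=a['p'];cv2.imwrite('pics/c1.png',np.hstack([cv2.resize(p[150:260,290:430],(440,346)),cv2.resize(p[150:260,165:275],(346,346))]))
a=load('s0')
for n,P in(('s',X),):pass
# scene view estimate
Y=cloud('s0');
def b2(u0,u1,v0,v1): s=.7;return Y[int(v0*s):int(v1*s),int(u0*s):int(u1*s)].reshape(-1,3)
G=b2(300,345,335,370);m=G[:,2]>.09;print('scene ad',np.nanmax(G[:,2]),np.nanpercentile(G[m][:,2],[50,90,98]),G[m].mean(0))
G=b2(412,445,262,315);m=(G[:,2]>.094)&(G[:,2]<.11);print('scene hex',G[m].mean(0),m.sum(),np.ptp(G[m],0))
E
```

```text
hist (array([4137,   16,   15,   21,  195,  323,  144,   45,    9,   31,  108,
          0]), array([0.  , 0.01, 0.02, 0.03, 0.04, 0.05, 0.06, 0.07, 0.08, 0.09, 0.1 ,
       0.11, 0.12]))
hextop 138 [ 0.5527 -0.1892  0.1015] [0.0301 0.0279 0.0122]
levL 63 [ 0.5069 -0.1114  0.0651] [0.024  0.0216 0.0127]
levR 93 [ 0.5961 -0.261   0.0687] [0.0249 0.0288 0.017 ]
(array([1384,  864,   19,    0,    0,    7,   71,  196,   23,    2,   54,
        175,    0,    0,    0]), array([0.  , 0.01, 0.02, 0.03, 0.04, 0.05, 0.06, 0.07, 0.08, 0.09, 0.1 ,
       0.11, 0.12, 0.13, 0.14, 0.15]))
flange 838 [0.5703 0.1328 0.0126] [0.1086 0.1092 0.0079]
ad top 0.11981640941849847 [0.57292081 0.13663785 0.11268254] [0.03749474 0.03718817 0.0239017 ]
flange circ (0.5737197399139404, 0.13827165961265564) 0.0550323948264122
jar 347 [ 0.6339 -0.312   0.073 ] [0.0469 0.0425 0.0473]
spool 339 [ 0.6961 -0.0085  0.0303] [0.0463 0.0454 0.0222]
drv 196 [0.4184 0.0054 0.0239] [0.0443 0.0303 0.0214]
red 355 [ 0.4025 -0.262   0.0741] [0.0471 0.0429 0.0963]
or1 375 [0.3763 0.1087 0.09  ] [0.0504 0.0539 0.0993]
or2 398 [ 0.3678 -0.0969  0.0886] [0.0511 0.0475 0.1001]
scene ad 0.11601297578651346 [0.11053593 0.11467291 0.11561149] [0.56752128 0.14519121 0.10862366]
scene hex [ 0.55028954 -0.18503023  0.09942217] 61 [0.03000394 0.0321271  0.00860429]
```

View pics/c1.png

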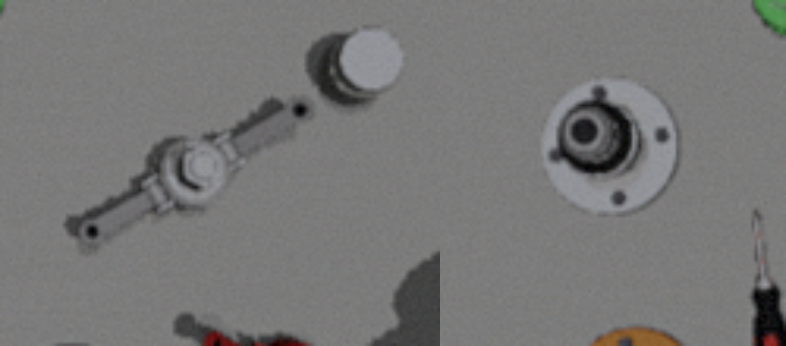

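The crop confirms the choice: the grey coupling with two raised levers, and the grey fitting. The coupling is at about (0.552,-0.188), hexagon top z≈0.10, yaw ≈31°. The fitting is at about (0.572,0.138), tip z≈0.117. I'm moving above the coupling.

play_rows(commands="0.75 0.926 0.1 0 0 -0.677;0.75 0.926 0.1 0 0 -0.677;0.75 0.926 0.1 0 0 -0.677;0.75 0.926 0.1 0 0 -0.677;0.75 0.926 0.1 0 0 -0.677;0.75 0.926 0.1 0 0 -0.677;0.75 0.926 0.1 0 0 -0.677;0.75 0.926 0.1 0 0 -0.677;0.75 0.926 0.1 0 0 -0.677;0.75 0.926 0.1 0 0 -0.677;0.75 0.926 0.1 0 0 -0.677;0.75 0.926 0.1 0 0 -0.677;0.75 0.926 0.1 0 0 -0.677;0.75 0.926 0.1 0 0 -0.677;0 0 0 0 0 0;0 0 0 0 0 0;0 0 0 0 0 0", grip=87)

```text
time_s: 1.8
tcp_pos: [0.5512, -0.1899, 0.2642]
ee_rot: [[-0.512, 0.859, -0.001], [0.859, 0.512, 0.0], [0.001, -0.001, -1.0]]
wrist_force: [-0.7, -0.1, -0.6]
gripper_width: 1.005
gripper_force: 0.0
```

```bash
python3 - <<'E'
from h import *
s=r.sense();print(s['tcp_pos'],np.round(s['ee_rot'],3).tolist(),s['wrist_force'],s['joints'])
p,d,i=cap('wrist','w1');cv2.imwrite('pics/w1b.png',cv2.resize(p,(800,600)))
print(-np.array(i['R']).T@np.ravel(i['t']))
X=cloud('w1').reshape(-1,3)
m=(X[:,2]>.094)&(X[:,2]<.112)&(np.hypot(X[:,0]-.552,X[:,1]+.188)<.03)
Q=X[m];print(len(Q),Q.mean(0),np.ptp(Q,0))
print(cv2.minAreaRect(Q[:,:2].astype(np.float32)))
E
```

```text
[ 0.55121359 -0.1898554   0.26415338] [[-0.512, 0.859, -0.001], [0.859, 0.512, 0.0], [0.001, -0.001, -1.0]] [-0.68165662 -0.0509113  -0.55002513] [-3.09880763e+00  1.64844195e+01 -1.70307526e+00 -3.88024175e-03
 -7.18771439e+01 -1.46079474e+02]
[ 0.50868111 -0.11903867  0.42466254]
608 [ 0.55227124 -0.19056298  0.09933979] [0.03081856 0.02804297 0.00864575]
((0.5522308945655823, -0.1909523755311966), (0.027595724910497665, 0.030810760334134102), 31.704055786132812)
```

View pics/w1b.png

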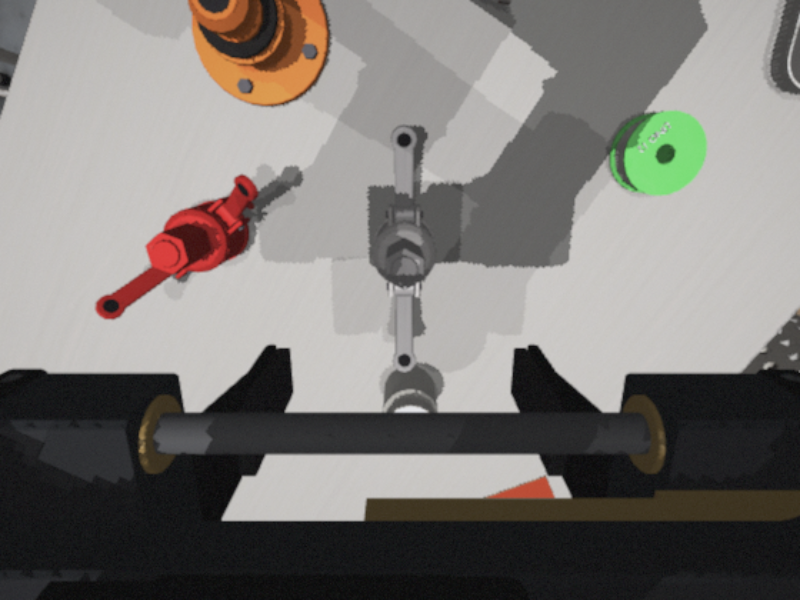

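The wrist view shows the grey coupling at (405,250) with both levers in line with column 403, so the yaw matches. The spool is at (665,150). The depth fit puts the hexagon at (0.5522,-0.1908) with yaw 31.7°. I'm descending to grip.

play_rows(commands="0.033 -0.03 -0.84 0 0 0.1;0 0 -0.84 0 0 0;0 0 -0.84 0 0 0;0 0 -0.84 0 0 0;0 0 -0.84 0 0 0;0 0 -0.84 0 0 0;0 0 -0.84 0 0 0;0 0 -0.84 0 0 0;0 0 0 0 0 0;0 0 0 0 0 0")

```text
time_s: 2.85
tcp_pos: [0.5528, -0.1912, 0.0633]
ee_rot: [[-0.525, 0.851, -0.0], [0.851, 0.525, -0.0], [-0.0, -0.001, -1.0]]
wrist_force: [0.7, -0.1, 0.7]
gripper_width: 1.0
gripper_force: 0.0
```

play_rows(commands="0 0 0 0 0 0;0 0 0 0 0 0;0 0 0 0 0 0;0 0 0 0 0 0;0 0 0 0 0 0;0 0 0 0 0 0;0 0 0 0 0 0", grip=10)

```text
time_s: 3.55
tcp_pos: [0.5529, -0.1903, 0.063]
ee_rot: [[-0.525, 0.851, -0.0], [0.851, 0.525, -0.0], [0.0, -0.0, -1.0]]
wrist_force: [0.1, 0.5, -0.9]
gripper_width: 0.447
gripper_force: 0.0
```

play_rows(commands="0 0 0 0 0 0;0 0 0 0 0 0;0 0 0 0 0 0;0 0 0 0 0 0;0 0 0 0 0 0;0 0 0 0 0 0")

```text
time_s: 4.15
tcp_pos: [0.5531, -0.1903, 0.0629]
ee_rot: [[-0.525, 0.851, 0.0], [0.851, 0.525, 0.0], [-0.0, 0.0, -1.0]]
wrist_force: [0.7, 0.4, -0.2]
gripper_width: 0.321
gripper_force: 29.9
```

Gripped (27.9 mm). Next I lift and stop short of the fitting for a close look.

play_rows(commands="0 0 0.4 0 0 0;0 0 0.9 0 0 0;0 0 0.9 0 0 0;0 0 0.9 0 0 0;0 0 0.9 0 0 0;0 0 0.9 0 0 0;0 0 0.43 0 0 0;0.248 0.815 0 0 0 0;0.248 0.815 0 0 0 0;0.248 0.815 0 0 0 0;0.248 0.815 0 0 0 0;0.248 0.815 0 0 0 0;0.248 0.815 0 0 0 0;0.248 0.815 0 0 0 0;0.248 0.815 0 0 0 0;0.248 0.815 0 0 0 0;0 0 0 0 0 0;0 0 0 0 0 0")

```text
time_s: 5.95
tcp_pos: [0.6189, 0.03, 0.2216]
ee_rot: [[-0.526, 0.851, -0.003], [0.851, 0.526, -0.001], [0.001, -0.003, -1.0]]
wrist_force: [-0.2, -0.5, -4.2]
gripper_width: 0.318
gripper_force: 30.0
```

```bash
python3 - <<'E'
from h import *
s=r.sense();print(s['tcp_pos'],s['wrist_force'],s['gripper_force'])
p,d,i=cap('wrist','w2');cv2.imwrite('pics/w2b.png',cv2.resize(p,(800,600)))
cap('top','t2')
for f in('w2','t2','t0'):
    X=cloud(f).reshape(-1,3);rr=np.hypot(X[:,0]-.572,X[:,1]-.138)
    Q=X[(X[:,2]>.1)&(rr<.03)];
    if len(Q)==0: print(f,'none');continue
    zt=np.percentile(Q[:,2],97);T=Q[Q[:,2]>np.percentile(Q[:,2],70)-.002]
    print(f,len(Q),'top',np.percentile(Q[:,2],[50,80,90,97]),'mean',T.mean(0),np.ptp(T,0))
    print(' circ>0.1',cv2.minEnclosingCircle(Q[:,:2].astype(np.float32)))
E
```

```text
[0.61892664 0.03004996 0.22156803] [-0.19459516 -0.50529429 -4.22962079] 29.952020793199594
w2 2276 top [0.11266848 0.2227892  0.22404137 0.22498587] mean [0.57093686 0.11244301 0.22331069] [0.01915019 0.01010028 0.00760414]
 circ>0.1 ((0.5716894865036011, 0.13183708488941193), 0.02424730360507965)
t2 2216 top [0.5682944  0.57155135 0.57299475 0.57532488] mean [0.57596964 0.14512049 0.5715246 ] [0.05913072 0.05614506 0.01090636]
 circ>0.1 ((0.5720574855804443, 0.1378890424966812), 0.030018972232937813)
t0 229 top [0.11370861 0.11572822 0.11686758 0.11760644] mean [0.57339354 0.13807265 0.11536892] [0.02777317 0.03003718 0.00661736]
 circ>0.1 ((0.57389235496521, 0.13792915642261505), 0.019767140969634056)
```

View pics/w2b.png

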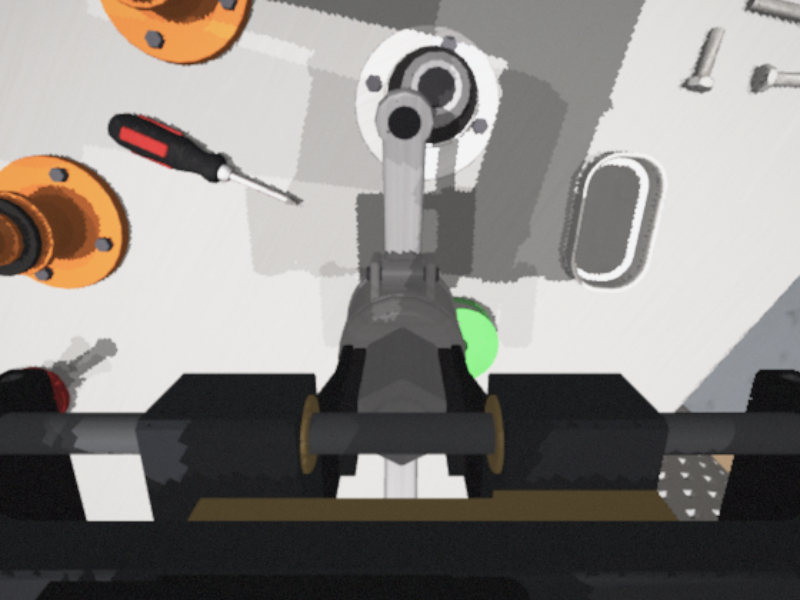

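```bash
python3 - <<'E'
from h import *
from scipy.optimize import least_squares
def circ(P,R):
    return least_squares(lambda c:np.hypot(P[:,0]-c[0],P[:,1]-c[1])-R,[.572,.138],loss='soft_l1',f_scale=.001).x
X=cloud('w2');
for f in('w2','t0'):
    Q=cloud(f).reshape(-1,3);rr=np.hypot(Q[:,0]-.572,Q[:,1]-.138);Q=Q[rr<.075]
    print(np.histogram(Q[:,2],np.arange(.004,.13,.004))[0])
    zf=Q[(Q[:,2]>.006)&(Q[:,2]<.018)];print(f,'flange z',np.median(zf[:,2]))
    h=cv2.convexHull(zf[:,:2].astype(np.float32))[:,0];print(' flange',circ(h,.055))
    for a,b in((.1,.125),(.111,.125)):
        T=Q[(Q[:,2]>a)&(Q[:,2]<b)];print(a,len(T),cv2.minEnclosingCircle(T[:,:2].astype(np.float32)),np.percentile(T[:,2],[50,90]))
p=load('w2')['p'];cv2.imwrite('pics/c2.png',cv2.resize(p[10:140,235:365],(780,600*13//10*1)[:1]+(600,)))
# direct pixel: tip ring at (438,86)/1.4286
for u,v in((438,86),(437,88)):print(pt('w2',u*.7,v*.7,.115),pt('w2',u*.7,v*.7))
E
```

```text
[  10 3550  164  200    0    0    0    0    0    0    0    0    0    2
  178    1    1  874   16    0    0    0    0    4    3  248  579  750
    0    0    0]
w2 flange z 0.010451932018927114
 flange [0.57354589 0.13621879]
0.1 1580 ((0.5736150741577148, 0.13677284121513367), 0.01945822313427925) [0.11189942 0.11333222]
0.111 1025 ((0.5735220313072205, 0.13650687038898468), 0.015716003254055977) [0.11252245 0.11352712]
[114 314 524  89  18   1   0   0   0   0   0   0   0   7  20  45   6  54
 142  22   1   0   2   0   5  18  56 112  38   0   0]
t0 flange z 0.012788743422804304
 flange [0.57502517 0.13852392]
0.1 229 ((0.57389235496521, 0.13792915642261505), 0.019767140969634056) [0.11370861 0.11686758]
0.111 166 ((0.5736799240112305, 0.1392592191696167), 0.01855124533176422) [0.11458736 0.11719333]
[0.57439075 0.13783774 0.115     ] [0.57437792 0.13822341 0.11225467]
[0.57447281 0.13672726 0.115     ] [0.57446225 0.13705675 0.11258307]
```

View pics/c2.png

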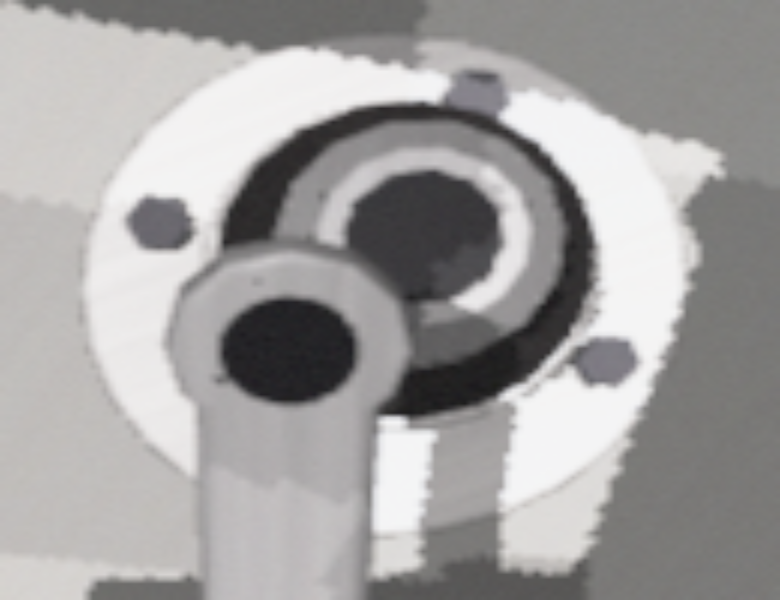

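The crop shows the tip ring centred at about (425,235), which works out to (0.574,0.137), tip z≈0.115. I'm moving above it and lowering most of the way.

play_rows(commands="-0.3 0.713 0 0 0 0;-0.3 0.713 0 0 0 0;-0.3 0.713 0 0 0 0;-0.3 0.713 0 0 0 0;-0.3 0.713 0 0 0 0;0 0 0 0 0 0;0 0 -0.4 0 0 0;0 0 -0.4 0 0 0;0 0 -0.3 0 0 0;0 0 0 0 0 0;0 0 0 0 0 0;0 0 0 0 0 0")

```text
time_s: 7.25
tcp_pos: [0.5754, 0.1366, 0.1902]
ee_rot: [[-0.525, 0.851, 0.001], [0.851, 0.525, 0.0], [-0.0, 0.001, -1.0]]
wrist_force: [0.4, 0.1, -4.7]
gripper_width: 0.319
gripper_force: 29.9
```

play_rows(commands="-0.03 0 -0.1 0 0 0;0 0 -0.1 0 0 0;0 0 -0.1 0 0 0;0 0 -0.1 0 0 0;0 0 -0.1 0 0 0;0 0 0 0 0 0")

```text
time_s: 7.85
tcp_pos: [0.5736, 0.1366, 0.1742]
ee_rot: [[-0.525, 0.851, -0.001], [0.851, 0.525, -0.0], [0.0, -0.001, -1.0]]
wrist_force: [-1.4, 0.2, -3.8]
gripper_width: 0.324
gripper_force: 29.9
```

play_rows(commands="0 0 -0.07 0 0 0;0 0 -0.07 0 0 0;0 0 -0.07 0 0 0;0 0 0 0 0 0")

```text
time_s: 8.25
tcp_pos: [0.5739, 0.1367, 0.1682]
ee_rot: [[-0.525, 0.851, -0.0], [0.851, 0.525, 0.0], [0.0, -0.0, -1.0]]
wrist_force: [0.0, -0.4, -5.4]
gripper_width: 0.316
gripper_force: 29.9
```

play_rows(commands="0 0 -0.07 0 0 0;0 0 -0.07 0 0 0;0 0 -0.07 0 0 0;0 0 0 0 0 0")

```text
time_s: 8.65
tcp_pos: [0.5739, 0.1367, 0.1618]
ee_rot: [[-0.525, 0.851, -0.0], [0.851, 0.525, 0.0], [0.0, -0.0, -1.0]]
wrist_force: [-0.4, 0.3, -5.4]
gripper_width: 0.314
gripper_force: 29.9
```

play_rows(commands="0 0 -0.07 0 0 0;0 0 -0.07 0 0 0;0 0 -0.07 0 0 0;0 0 0 0 0 0")

```text
time_s: 9.05
tcp_pos: [0.5739, 0.1368, 0.1555]
ee_rot: [[-0.525, 0.851, -0.0], [0.851, 0.525, 0.0], [0.0, -0.0, -1.0]]
wrist_force: [0.1, 0.8, -4.7]
gripper_width: 0.319
gripper_force: 29.9
```

play_rows(commands="0 0 -0.07 0 0 0;0 0 -0.07 0 0 0;0 0 -0.07 0 0 0;0 0 -0.07 0 0 0;0 0 0 0 0 0")

```text
time_s: 9.55
tcp_pos: [0.5739, 0.1367, 0.1471]
ee_rot: [[-0.525, 0.851, -0.0], [0.851, 0.525, 0.0], [0.0, -0.0, -1.0]]
wrist_force: [0.9, 0.8, -5.3]
gripper_width: 0.323
gripper_force: 29.9
```

play_rows(commands="0 0 -0.07 0 0 0;0 0 -0.07 0 0 0;0 0 0 0 0 0")

```text
time_s: 9.85
tcp_pos: [0.574, 0.1368, 0.143]
ee_rot: [[-0.525, 0.851, -0.0], [0.851, 0.525, 0.0], [0.0, -0.0, -1.0]]
wrist_force: [0.6, 0.8, -4.1]
gripper_width: 0.318
gripper_force: 29.9
```

play_rows(commands="0 0 -0.05 0 0 0;0 0 -0.05 0 0 0;0 0 0 0 0 0")

```text
time_s: 10.15
tcp_pos: [0.574, 0.1368, 0.1402]
ee_rot: [[-0.525, 0.851, -0.0], [0.851, 0.525, 0.0], [0.0, 0.0, -1.0]]
wrist_force: [0.2, 1.6, -4.4]
gripper_width: 0.316
gripper_force: 29.9
```

play_rows(commands="0 0 -0.04 0 0 0;0 0 -0.04 0 0 0;0 0 0 0 0 0")

```text
time_s: 10.45
tcp_pos: [0.5741, 0.1367, 0.1388]
ee_rot: [[-0.525, 0.851, 0.001], [0.851, 0.525, -0.0], [-0.0, 0.0, -1.0]]
wrist_force: [-2.6, 0.8, 1.5]
gripper_width: 0.32
gripper_force: 29.9
```

play_rows(commands="0 0 -0.04 0 0 0;0 0 -0.04 0 0 0;0 0 0 0 0 0")

```text
time_s: 10.75
tcp_pos: [0.5743, 0.1367, 0.1382]
ee_rot: [[-0.526, 0.851, 0.002], [0.851, 0.526, -0.0], [-0.001, 0.001, -1.0]]
wrist_force: [-4.6, 1.4, 9.3]
gripper_width: 0.318
gripper_force: 30.0
```

Seal contact at TCP z≈0.139 (rim 0.076). Steady squashing now, with a small move toward −x to ease the side force.

play_rows(commands="-0.02 0 -0.04 0 0 0;0 0 -0.04 0 0 0;0 0 0 0 0 0")

```text
time_s: 11.05
tcp_pos: [0.5742, 0.1367, 0.1362]
ee_rot: [[-0.526, 0.85, 0.003], [0.85, 0.526, -0.0], [-0.002, 0.002, -1.0]]
wrist_force: [-3.7, 0.5, 10.6]
gripper_width: 0.319
gripper_force: 30.0
```

play_rows(commands="0 0 -0.04 0 0 0;0 0 -0.04 0 0 0;0 0 0 0 0 0")

```text
time_s: 11.35
tcp_pos: [0.5742, 0.1367, 0.1338]
ee_rot: [[-0.526, 0.85, 0.003], [0.85, 0.526, -0.0], [-0.002, 0.002, -1.0]]
wrist_force: [-4.1, 0.9, 11.0]
gripper_width: 0.32
gripper_force: 30.0
```

play_rows(commands="0 0 -0.03 0 0 0;0 0 0 0 0 0;0 0 0 0 0 0")

```text
time_s: 11.65
tcp_pos: [0.5742, 0.1367, 0.133]
ee_rot: [[-0.526, 0.85, 0.003], [0.85, 0.526, -0.0], [-0.002, 0.002, -1.0]]
wrist_force: [-4.3, 1.4, 10.9]
gripper_width: 0.316
gripper_force: 30.0
```

play_rows(commands="0 0 -0.02 0 0 0;0 0 0 0 0 0")

```text
time_s: 11.85
tcp_pos: [0.5742, 0.1367, 0.1328]
ee_rot: [[-0.526, 0.85, 0.003], [0.85, 0.526, -0.0], [-0.002, 0.003, -1.0]]
wrist_force: [-4.8, 0.9, 12.2]
gripper_width: 0.321
gripper_force: 30.0
```

play_rows(commands="0 0 -0.02 0 0 0;0 0 0 0 0 0")

```text
time_s: 12.05
tcp_pos: [0.5743, 0.1367, 0.1327]
ee_rot: [[-0.526, 0.85, 0.003], [0.85, 0.526, -0.0], [-0.002, 0.003, -1.0]]
wrist_force: [-5.7, 0.6, 14.8]
gripper_width: 0.319
gripper_force: 30.0
```

play_rows(commands="0 0 -0.02 0 0 0;0 0 0 0 0 0")

```text
time_s: 12.25
tcp_pos: [0.5743, 0.1367, 0.1327]
ee_rot: [[-0.527, 0.85, 0.004], [0.85, 0.527, -0.0], [-0.002, 0.003, -1.0]]
wrist_force: [-6.2, 1.1, 16.2]
gripper_width: 0.32
gripper_force: 30.0
```

play_rows(commands="-0.03 0 -0.02 0 0 0;0 0 -0.01 0 0 0;0 0 0 0 0 0;0 0 0 0 0 0;0 0 0 0 0 0")

```text
time_s: 12.75
tcp_pos: [0.5743, 0.1367, 0.1327]
ee_rot: [[-0.527, 0.85, 0.006], [0.85, 0.527, 0.0], [-0.003, 0.005, -1.0]]
wrist_force: [-6.6, 1.6, 19.1]
gripper_width: 0.324
gripper_force: 30.0
```

play_rows(commands="0 0 0.1 0 0 0;0 0 0 0 0 0;0 0 0 0 0 0;0 0 0 0 0 0;0 0 0 0 0 0;0 0 0 0 0 0", grip=60)

```text
time_s: 13.35
tcp_pos: [0.5725, 0.1365, 0.1297]
ee_rot: [[-0.525, 0.851, -0.001], [0.851, 0.525, -0.0], [0.0, -0.001, -1.0]]
wrist_force: [-0.5, 0.3, 0.0]
gripper_width: 0.678
gripper_force: 0.0
```

play_rows(commands="0 0 0.4 0 0 0;0 0 0.9 0 0 0;0 0 0.9 0 0 0;0 0 0.9 0 0 0;0 0 0.9 0 0 0;0 0 0 0 0 0;0 0 0 0 0 0;0 0 0 0 0 0")

```text
time_s: 14.15
tcp_pos: [0.572, 0.1364, 0.2495]
ee_rot: [[-0.525, 0.851, -0.002], [0.851, 0.525, -0.0], [0.001, -0.001, -1.0]]
wrist_force: [-0.0, 1.0, -0.3]
gripper_width: 0.686
gripper_force: 0.0
```

```bash
python3 - <<'E'
from h import *
s=r.sense();print(s['tcp_pos'],s['wrist_force'])
p,d,i=cap('wrist','w3');cv2.imwrite('pics/w3b.png',cv2.resize(p,(800,600)))
X=cloud('w3').reshape(-1,3);c=np.array([.574,.1368])
ey=np.array([-.525,.851]);ex=np.array([.851,.525])
Q=X[np.hypot(*(X[:,:2]-c).T)<.13];a=(Q[:,:2]-c)@ex;b=(Q[:,:2]-c)@ey;z=Q[:,2]
m=(np.hypot(a,b)<.025)&(z>.155)&(z<.19);print('hex',m.sum(),a[m].mean(),b[m].mean(),np.median(z[m]),np.ptp(a[m]),np.ptp(b[m]))
for s in(1,-1):
    for lo in np.arange(.04,.12,.008):
        k=(abs(a)<.006)&(s*b>lo)&(s*b<lo+.008)&(z>.06)&(z<.2)
        if k.sum()>5:print(s,round(lo+.004,3),k.sum(),np.median(z[k]).round(4))
E
```

```text
[0.57198099 0.13638433 0.24952535] [-0.03692734  0.98897472 -0.33628353]
hex 1130 -0.0008690219024969231 0.0014682762261758683 0.1689572202572513 0.02769744709375274 0.031574306061640814
1 0.044 107 0.1129
1 0.052 103 0.116
1 0.06 116 0.1196
1 0.068 118 0.1231
1 0.076 138 0.1265
1 0.084 144 0.13
1 0.092 159 0.134
1 0.1 86 0.1354
-1 0.044 111 0.1136
-1 0.052 105 0.118
-1 0.06 118 0.1224
-1 0.068 111 0.1271
-1 0.076 112 0.1314
-1 0.084 113 0.1359
```

View pics/w3b.png

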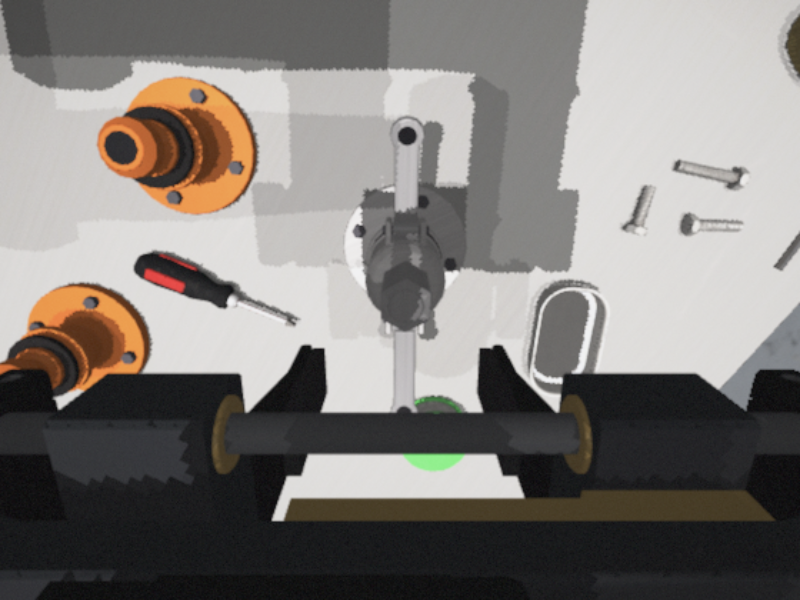

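The view shows the coupling seated at about (405,270) on the fitting with both levers still up. Depth gives hexagon top 0.169 (rim at 0.070) and lever elevations of about 24° and 29°. I'm going over the left lever with the fingers shut.

play_rows(commands="-0.427 0.734 0 0 0 0;-0.427 0.734 0 0 0 0;-0.427 0.734 0 0 0 0;0 0 0 0 0 0;0 0 0 0 0 0;0 0 0 0 0 0;0 0 0 0 0 0;0 0 0 0 0 0;0 0 -0.73 0 0 0;0 0 -0.73 0 0 0;0 0 -0.73 0 0 0;0 0 -0.73 0 0 0;0 0 -0.73 0 0 0;0 0 0 0 0 0;0 0 0 0 0 0", grip=0)

```text
time_s: 15.7
tcp_pos: [0.5496, 0.1773, 0.1398]
ee_rot: [[-0.564, 0.825, -0.02], [0.825, 0.565, 0.035], [0.04, 0.003, -0.999]]
wrist_force: [-0.4, 0.3, -0.0]
gripper_width: 0.005
gripper_force: 0.0
```

play_rows(commands="0 0 -0.1 0 0 0;0 0 -0.1 0 0 0;0 0 -0.1 0 0 0;0 0 -0.1 0 0 0;0 0 0 0 0 0")

```text
time_s: 16.2
tcp_pos: [0.5489, 0.1773, 0.1271]
ee_rot: [[-0.564, 0.825, -0.021], [0.825, 0.565, 0.035], [0.041, 0.002, -0.999]]
wrist_force: [0.3, -0.7, -0.1]
gripper_width: 0.007
gripper_force: 0.0
```

The last joint hit its limit there, so the tool stopped short without touching anything. I'll rise and work out a yaw about 15° off that is in range.

play_rows(commands="0 0 0.9 0 0 0;0 0 0.9 0 0 0;0 0 0 0 0 0;0 0 0 0 0 0")

```text
time_s: 16.6
tcp_pos: [0.5493, 0.1776, 0.1821]
ee_rot: [[-0.564, 0.825, -0.02], [0.825, 0.565, 0.036], [0.041, 0.004, -0.999]]
wrist_force: [0.6, 0.0, -0.2]
gripper_width: 0.005
gripper_force: 0.0
```

```bash
cat > go.py <<'E'
from h import *
import sys
from scipy.spatial.transform import Rotation as Ro
x,y,a=map(float,sys.argv[1:4]);s=r.sense();print(s['tcp_pos'],s['joints'],s['wrist_force'])
a=np.radians(a);c,n=np.cos(a),np.sin(a)
T=np.array([[c,n,0],[n,-c,0],[0,0,-1.]])
print('d',(np.array([x,y])-s['tcp_pos'][:2])/.03,'rot',Ro.from_matrix(T@np.array(s['ee_rot']).T).as_rotvec()/.15)
E
python3 go.py .5336 .2025 137
```

```text
[0.54927529 0.17762941 0.18210785] [  32.67376004   19.48878438   -8.54423716   -2.67743223  -61.80911579
 -177.02979458] [ 0.55881006  0.03554438 -0.2003788 ]
d [-0.52250968  0.8290198 ] rot [-0.22733761 -0.15640928  1.46793968]
```

play_rows(commands="0 0 0 -0.11 -0.08 0.73;0 0 0 -0.11 -0.08 0.73;-0.26 0.415 0 0 0 0;-0.26 0.415 0 0 0 0;0 0 0 0 0 0;0 0 0 0 0 0")

```text
time_s: 17.2
tcp_pos: [0.5331, 0.2031, 0.1814]
ee_rot: [[-0.731, 0.683, -0.001], [0.683, 0.731, -0.0], [0.0, -0.001, -1.0]]
wrist_force: [-0.5, 0.2, 0.8]
gripper_width: 0.006
gripper_force: 0.0
```

```bash
python3 go.py .5336 .2025 137
```

```text
[0.53312383 0.20308751 0.18139381] [ 3.71084373e+01  1.86758807e+01 -1.08453198e+01 -2.45081690e-02
 -6.05167517e+01 -1.70142311e+02] [-0.50080911  0.20191085  0.80472775]
d [ 0.01587225 -0.01958372] rot [ 0.00068643 -0.00501888  0.00534575]
```

play_rows(commands="0 0 -0.6 0 0 0;0 0 -0.6 0 0 0;0 0 -0.17 0 0 0;0 0 0 0 0 0;0 0 -0.08 0 0 0;0 0 -0.08 0 0 0;0 0 -0.08 0 0 0;0 0 -0.08 0 0 0;0 0 0 0 0 0")

```text
time_s: 18.1
tcp_pos: [0.5338, 0.2025, 0.131]
ee_rot: [[-0.731, 0.683, 0.0], [0.683, 0.731, 0.0], [-0.0, 0.0, -1.0]]
wrist_force: [-0.2, 0.6, 2.0]
gripper_width: 0.004
gripper_force: 0.8
```

play_rows(commands="0 0 -0.08 0 0 0;0 0 -0.08 0 0 0;0 0 -0.08 0 0 0;0 0 -0.08 0 0 0")

```text
time_s: 18.5
tcp_pos: [0.5337, 0.2025, 0.1212]
ee_rot: [[-0.731, 0.683, 0.0], [0.683, 0.731, 0.0], [0.0, 0.0, -1.0]]
wrist_force: [-0.7, 0.9, 3.3]
gripper_width: 0.004
gripper_force: 1.3
```

Contact at 3 N as expected, so I continue down.

play_rows(commands="0 0 -0.08 0 0 0;0 0 -0.08 0 0 0;0 0 -0.08 0 0 0;0 0 -0.08 0 0 0;0 0 -0.08 0 0 0")

```text
time_s: 19.0
tcp_pos: [0.5334, 0.2024, 0.1089]
ee_rot: [[-0.731, 0.683, -0.001], [0.683, 0.731, -0.0], [0.0, -0.001, -1.0]]
wrist_force: [-0.5, 1.0, 2.9]
gripper_width: 0.003
gripper_force: 1.6
```

play_rows(commands="0 0 -0.08 0 0 0;0 0 -0.08 0 0 0;0 0 -0.08 0 0 0;0 0 -0.08 0 0 0;0 0 -0.08 0 0 0")

```text
time_s: 19.5
tcp_pos: [0.5338, 0.2021, 0.0972]
ee_rot: [[-0.731, 0.683, -0.0], [0.683, 0.731, -0.001], [-0.0, -0.0, -1.0]]
wrist_force: [-0.1, 0.6, 5.4]
gripper_width: 0.002
gripper_force: 2.4
```

play_rows(commands="0 0 -0.07 0 0 0;0 0 -0.07 0 0 0;0 0 -0.07 0 0 0;0 0 -0.07 0 0 0")

```text
time_s: 19.9
tcp_pos: [0.5341, 0.2018, 0.089]
ee_rot: [[-0.731, 0.683, 0.0], [0.683, 0.731, -0.001], [-0.001, -0.0, -1.0]]
wrist_force: [-0.0, -0.6, 6.1]
gripper_width: 0.009
gripper_force: 2.2
```

play_rows(commands="0 0 -0.07 0 0 0;0 0 -0.07 0 0 0;0 0 -0.07 0 0 0")

```text
time_s: 20.2
tcp_pos: [0.534, 0.2019, 0.0826]
ee_rot: [[-0.731, 0.683, 0.0], [0.683, 0.731, -0.001], [-0.001, -0.0, -1.0]]
wrist_force: [-1.0, 0.6, 6.1]
gripper_width: 0.006
gripper_force: 2.0
```

play_rows(commands="0 0 -0.06 0 0 0;0 0 -0.06 0 0 0;0 0 -0.06 0 0 0")

```text
time_s: 20.5
tcp_pos: [0.5337, 0.2022, 0.077]
ee_rot: [[-0.731, 0.683, -0.0], [0.683, 0.731, -0.0], [0.0, -0.0, -1.0]]
wrist_force: [0.0, 0.5, 4.4]
gripper_width: -0.0
gripper_force: 1.8
```

play_rows(commands="0 0 -0.04 0 0 0;0 0 -0.04 0 0 0;0 0 0 0 0 0")

```text
time_s: 20.8
tcp_pos: [0.5334, 0.2023, 0.0744]
ee_rot: [[-0.731, 0.683, -0.001], [0.683, 0.731, -0.0], [0.0, -0.001, -1.0]]
wrist_force: [-0.3, 1.3, 3.1]
gripper_width: 0.002
gripper_force: 1.5
```

play_rows(commands="0 0 -0.04 0 0 0;0 0 -0.04 0 0 0;0 0 0 0 0 0")

```text
time_s: 21.1
tcp_pos: [0.5334, 0.2023, 0.0721]
ee_rot: [[-0.731, 0.683, -0.001], [0.683, 0.731, -0.0], [0.0, -0.001, -1.0]]
wrist_force: [-0.3, 1.1, 3.6]
gripper_width: 0.004
gripper_force: 1.5
```

play_rows(commands="0 0 -0.03 0 0 0;0 0 -0.03 0 0 0;0 0 0 0 0 0")

```text
time_s: 21.4
tcp_pos: [0.5335, 0.2023, 0.0703]
ee_rot: [[-0.731, 0.683, -0.001], [0.683, 0.731, -0.0], [0.0, -0.001, -1.0]]
wrist_force: [0.1, 0.5, 3.8]
gripper_width: 0.006
gripper_force: 1.5
```

play_rows(commands="0 0 -0.03 0 0 0;0 0 -0.02 0 0 0;0 0 0 0 0 0")

```text
time_s: 21.7
tcp_pos: [0.5335, 0.2023, 0.0688]
ee_rot: [[-0.731, 0.683, -0.001], [0.683, 0.731, -0.0], [0.0, -0.001, -1.0]]
wrist_force: [-0.4, 1.2, 4.1]
gripper_width: 0.005
gripper_force: 1.5
```

play_rows(commands="0 0 -0.03 0 0 0;0 0 -0.03 0 0 0;0 0 0 0 0 0")

```text
time_s: 22.0
tcp_pos: [0.5338, 0.2025, 0.0676]
ee_rot: [[-0.731, 0.683, 0.0], [0.683, 0.731, 0.0], [-0.0, 0.0, -1.0]]
wrist_force: [-1.3, 0.8, 6.1]
gripper_width: 0.005
gripper_force: 2.6
```

play_rows(commands="0 0 -0.03 0 0 0;0 0 -0.02 0 0 0;0 0 0 0 0 0")

```text
time_s: 22.3
tcp_pos: [0.534, 0.2028, 0.0668]
ee_rot: [[-0.731, 0.682, 0.001], [0.682, 0.731, 0.0], [-0.0, 0.001, -1.0]]
wrist_force: [-3.1, 1.2, 9.9]
gripper_width: 0.001
gripper_force: 3.8
```

play_rows(commands="0 0 -0.02 0 0 0;0 0 -0.02 0 0 0;0 0 0 0 0 0")

```text
time_s: 22.6
tcp_pos: [0.5342, 0.2031, 0.0661]
ee_rot: [[-0.731, 0.682, 0.001], [0.682, 0.731, 0.001], [-0.0, 0.002, -1.0]]
wrist_force: [-3.0, 2.0, 10.9]
gripper_width: 0.004
gripper_force: 4.8
```

play_rows(commands="0 0 -0.03 0 0 0;0 0 -0.02 0 0 0;0 0 0 0 0 0")

```text
time_s: 22.9
tcp_pos: [0.5344, 0.2033, 0.0653]
ee_rot: [[-0.731, 0.682, 0.002], [0.682, 0.731, 0.001], [-0.001, 0.002, -1.0]]
wrist_force: [-3.8, 1.8, 15.6]
gripper_width: 0.003
gripper_force: 6.1
```

play_rows(commands="0 0 0.5 0 0 0;0 0 0.9 0 0 0;0 0 0.9 0 0 0;0 0 0.9 0 0 0;0 0 0.9 0 0 0;0 0 0.9 0 0 0;0 0 0 0 0 0;0 0 0 0 0 0")

```text
time_s: 23.7
tcp_pos: [0.5329, 0.2021, 0.2122]
ee_rot: [[-0.73, 0.683, -0.002], [0.683, 0.73, -0.0], [0.001, -0.001, -1.0]]
wrist_force: [0.8, -0.7, -0.1]
gripper_width: 0.008
gripper_force: 0.0
```

```bash
cat > chk.py <<'E'
from h import *
import sys
f=sys.argv[1];s=r.sense();print(s['tcp_pos'],s['wrist_force'],s['joints'][5]);cap('wrist',f)
for g in([f] if len(sys.argv)<3 else [f]):
    X=cloud(g).reshape(-1,3);c=np.array([.574,.137]);ey=np.array([-.525,.851]);ex=np.array([.851,.525])
    Q=X[np.hypot(*(X[:,:2]-c).T)<.13];a=(Q[:,:2]-c)@ex;b=(Q[:,:2]-c)@ey;z=Q[:,2]
    m=(np.hypot(a,b)<.025)&(z>.155)&(z<.19);print('hex',m.sum(),a[m].mean(),b[m].mean(),np.median(z[m]))
    for k2 in(1,-1):
        B=k2*b;k=(abs(a)<.006)&(B>.042)&(B<.095)&(z>.035)&(z<.15)
        if k.sum()>30:
            o=np.histogram2d(B[k],z[k],bins=[np.arange(.042,.096,.009),np.arange(.03,.151,.01)])[0]
            print(k2,'fit el',np.degrees(np.arctan(np.polyfit(B[k],z[k],1)[0])),'medians',[(round(l+.0045,4),np.round(np.median(z[k&(B>l)&(B<l+.009)]),4)) for l in np.arange(.042,.09,.009) if (k&(B>l)&(B<l+.009)).sum()>5])
E
python3 chk.py w4
```

```text
[0.53292916 0.2020627  0.21223627] [ 0.84363011 -0.67125395 -0.1499955 ] -170.08224075757616
hex 2 0.01256781189556034 -0.008250981835872195 0.16857885585514903
1 fit el -50.02092766310021 medians [(np.float64(0.0465), np.float64(0.0904)), (np.float64(0.0555), np.float64(0.0797)), (np.float64(0.0645), np.float64(0.0685)), (np.float64(0.0735), np.float64(0.0581)), (np.float64(0.0825), np.float64(0.0507))]
```

Left arm is at −50.0°, its stop. Next I rise, turn the tool round and cross over to the right lever.

play_rows(commands="0 0 0.63 0 0 0;0 0 0.63 0 0 0.2;0.149 -0.239 0 0 0 0.99;0.149 -0.239 0 0 0 0.99;0.149 -0.239 0 0 0 0.99;0.149 -0.239 0 0 0 0.99;0.149 -0.239 0 0 0 0.99;0.149 -0.239 0 0 0 0.99;0.149 -0.239 0 0 0 0.99;0.149 -0.239 0 0 0 0.99;0.149 -0.239 0 0 0 0.99;0.149 -0.239 0 0 0 0.99;0.149 -0.239 0 0 0 0.99;0.149 -0.239 0 0 0 0.99;0.149 -0.239 0 0 0 0.99;0.149 -0.239 0 0 0 0.99;0.149 -0.239 0 0 0 0.99;0.149 -0.239 0 0 0 0.99;0.149 -0.239 0 0 0 0.99;0.149 -0.239 0 0 0 0.99")

```text
time_s: 25.75
tcp_pos: [0.6133, 0.0727, 0.2482]
ee_rot: [[0.377, -0.926, -0.004], [-0.926, -0.377, -0.001], [-0.0, 0.004, -1.0]]
wrist_force: [0.1, -0.1, -0.0]
gripper_width: 0.005
gripper_force: 0.0
```

```bash
python3 go.py .6134 .0732 301.7; python3 chk.py w5
```

```text
[0.61325802 0.07274575 0.24823643] [ 2.17483372e+01  2.05381414e+01  1.89654412e+00 -2.69797109e-02
 -7.15958812e+01  3.98348984e-01] [ 0.14495865 -0.13138275 -0.03322556]
d [0.00473274 0.0151415 ] rot [ 0.00968802 -0.02608292  1.1125742 ]
[0.61325802 0.07274575 0.24823643] [ 0.14495865 -0.13138275 -0.03322556] 0.39834898393922286
hex 0 nan nan nan
-1 fit el 29.260950706952375 medians [(np.float64(0.0465), np.float64(0.1151)), (np.float64(0.0555), np.float64(0.1202)), (np.float64(0.0645), np.float64(0.1252)), (np.float64(0.0735), np.float64(0.1302)), (np.float64(0.0825), np.float64(0.1351)), (np.float64(0.0915), np.float64(0.1405))]chk.py:7: RuntimeWarning: Mean of empty slice.
  m=(np.hypot(a,b)<.025)&(z>.155)&(z<.19);print('hex',m.sum(),a[m].mean(),b[m].mean(),np.median(z[m]))
  ret = ret.dtype.type(ret / rcount)
  return _methods._mean(a, axis=axis, dtype=dtype,
```

Right arm is still up at 29°. I finish the turn, then go down to z≈0.145 and push.

play_rows(commands="0 0 0 0 0 0.56;0 0 0 0 0 0.56;0 0 -0.85 0 0 0;0 0 -0.85 0 0 0;0 0 -0.85 0 0 0;0 0 -0.85 0 0 0;0 0 0 0 0 0;0 0 -0.08 0 0 0;0 0 -0.08 0 0 0;0 0 -0.08 0 0 0;0 0 -0.08 0 0 0")

```text
time_s: 26.9
tcp_pos: [0.6145, 0.0734, 0.14]
ee_rot: [[0.521, -0.853, 0.002], [-0.853, -0.521, 0.001], [0.001, -0.002, -1.0]]
wrist_force: [-0.0, 0.4, 0.0]
gripper_width: 0.002
gripper_force: 0.0
```

play_rows(commands="0 0 -0.08 0 0 0;0 0 -0.08 0 0 0;0 0 -0.08 0 0 0;0 0 -0.08 0 0 0;0 0 -0.08 0 0 0;0 0 -0.08 0 0 0")

```text
time_s: 27.5
tcp_pos: [0.6143, 0.0733, 0.1248]
ee_rot: [[0.522, -0.853, 0.001], [-0.853, -0.522, 0.0], [0.001, -0.001, -1.0]]
wrist_force: [0.6, -0.3, 4.0]
gripper_width: 0.004
gripper_force: 1.4
```

play_rows(commands="0 0 -0.08 0 0 0;0 0 -0.08 0 0 0;0 0 -0.08 0 0 0;0 0 -0.08 0 0 0;0 0 -0.08 0 0 0;0 0 -0.08 0 0 0")

```text
time_s: 28.1
tcp_pos: [0.6141, 0.0732, 0.1102]
ee_rot: [[0.521, -0.853, 0.001], [-0.853, -0.521, -0.0], [0.0, -0.0, -1.0]]
wrist_force: [1.7, -2.2, 2.9]
gripper_width: 0.003
gripper_force: 1.6
```

play_rows(commands="0 0 -0.08 0 0 0;0 0 -0.08 0 0 0;0 0 -0.08 0 0 0;0 0 -0.08 0 0 0;0 0 -0.08 0 0 0")

```text
time_s: 28.6
tcp_pos: [0.6139, 0.0736, 0.0982]
ee_rot: [[0.521, -0.853, 0.0], [-0.853, -0.521, 0.001], [-0.0, -0.001, -1.0]]
wrist_force: [0.7, 0.3, 4.9]
gripper_width: 0.003
gripper_force: 2.2
```

play_rows(commands="0 0 -0.07 0 0 0;0 0 -0.07 0 0 0;0 0 -0.07 0 0 0;0 0 -0.07 0 0 0")

```text
time_s: 29.0
tcp_pos: [0.6137, 0.0739, 0.0899]
ee_rot: [[0.522, -0.853, 0.0], [-0.853, -0.522, 0.001], [-0.001, -0.001, -1.0]]
wrist_force: [-1.0, 0.1, 5.7]
gripper_width: 0.007
gripper_force: 2.1
```

play_rows(commands="0 0 -0.07 0 0 0;0 0 -0.07 0 0 0;0 0 -0.07 0 0 0;0 0 -0.07 0 0 0")

```text
time_s: 29.4
tcp_pos: [0.614, 0.0736, 0.0814]
ee_rot: [[0.522, -0.853, 0.0], [-0.853, -0.522, 0.0], [-0.0, -0.001, -1.0]]
wrist_force: [0.8, -0.3, 3.9]
gripper_width: 0.008
gripper_force: 1.9
```

play_rows(commands="0 0 -0.04 0 0 0;0 0 -0.04 0 0 0;0 0 -0.04 0 0 0;0 0 0 0 0 0")

```text
time_s: 29.8
tcp_pos: [0.614, 0.0732, 0.0777]
ee_rot: [[0.521, -0.853, 0.0], [-0.853, -0.521, 0.0], [0.0, -0.0, -1.0]]
wrist_force: [0.4, 0.5, 4.1]
gripper_width: 0.005
gripper_force: 1.5
```

play_rows(commands="0 0 -0.04 0 0 0;0 0 -0.04 0 0 0;0 0 -0.04 0 0 0;0 0 0 0 0 0")

```text
time_s: 30.2
tcp_pos: [0.6139, 0.0732, 0.0741]
ee_rot: [[0.521, -0.853, 0.0], [-0.853, -0.521, -0.0], [0.0, -0.0, -1.0]]
wrist_force: [0.2, -0.1, 3.1]
gripper_width: 0.007
gripper_force: 1.5
```

play_rows(commands="0 0 -0.03 0 0 0;0 0 -0.03 0 0 0;0 0 -0.03 0 0 0;0 0 0 0 0 0")

```text
time_s: 30.6
tcp_pos: [0.6139, 0.0732, 0.0715]
ee_rot: [[0.521, -0.853, 0.0], [-0.853, -0.521, -0.0], [0.0, -0.0, -1.0]]
wrist_force: [0.6, -0.9, 3.2]
gripper_width: 0.003
gripper_force: 1.5
```

play_rows(commands="0 0 -0.02 0 0 0;0 0 -0.02 0 0 0;0 0 0 0 0 0")

```text
time_s: 30.9
tcp_pos: [0.614, 0.0733, 0.0704]
ee_rot: [[0.522, -0.853, 0.0], [-0.853, -0.522, 0.0], [0.0, -0.0, -1.0]]
wrist_force: [1.5, -0.9, 4.6]
gripper_width: 0.0
gripper_force: 1.5
```

play_rows(commands="0 0 -0.02 0 0 0;0 0 -0.02 0 0 0;0 0 0 0 0 0")

```text
time_s: 31.2
tcp_pos: [0.6143, 0.0732, 0.0697]
ee_rot: [[0.522, -0.853, 0.001], [-0.853, -0.522, -0.0], [0.001, -0.001, -1.0]]
wrist_force: [0.5, -0.4, 5.5]
gripper_width: 0.006
gripper_force: 2.2
```

play_rows(commands="0 0 -0.03 0 0 0;0 0 -0.03 0 0 0;0 0 0 0 0 0")

```text
time_s: 31.5
tcp_pos: [0.6148, 0.0729, 0.0686]
ee_rot: [[0.522, -0.853, 0.002], [-0.853, -0.522, -0.0], [0.002, -0.002, -1.0]]
wrist_force: [1.4, -2.2, 8.1]
gripper_width: 0.006
gripper_force: 3.2
```

play_rows(commands="0 0 -0.03 0 0 0;0 0 -0.02 0 0 0;0 0 0 0 0 0")

```text
time_s: 31.8
tcp_pos: [0.6152, 0.0728, 0.0678]
ee_rot: [[0.522, -0.853, 0.003], [-0.853, -0.522, -0.001], [0.002, -0.002, -1.0]]
wrist_force: [0.3, -1.4, 10.2]
gripper_width: 0.005
gripper_force: 4.2
```

play_rows(commands="0 0 -0.02 0 0 0;0 0 0 0 0 0")

```text
time_s: 32.0
tcp_pos: [0.6153, 0.0727, 0.0675]
ee_rot: [[0.522, -0.853, 0.004], [-0.853, -0.522, -0.001], [0.002, -0.003, -1.0]]
wrist_force: [1.1, -2.7, 10.7]
gripper_width: 0.008
gripper_force: 4.5
```

play_rows(commands="0 0 0.5 0 0 0;0 0 0.9 0 0 0;0 0 0.9 0 0 0;0 0 0.9 0 0 0;0 0 0.9 0 0 0;0 0 0.9 0 0 0;0 0 0.9 0 0 0;0 0 0 0 0 0;0 0 0 0 0 0")

```text
time_s: 32.9
tcp_pos: [0.6132, 0.0735, 0.2415]
ee_rot: [[0.521, -0.853, -0.001], [-0.853, -0.521, 0.001], [-0.001, 0.001, -1.0]]
wrist_force: [-0.7, -0.2, 0.2]
gripper_width: 0.002
gripper_force: 0.0
```

```bash
python3 chk.py w6 2>/dev/null; python3 - <<'E'
from h import *
p,_,_=cap('scene','s6');cv2.imwrite('pics/s6b.png',cv2.resize(p[150:330,140:400],(780,540)))
E
```

```text
[0.61320259 0.07350259 0.24152938] [-0.74909826 -0.19652503  0.18450026] 9.643459933257002
hex 0 nan nan nan
-1 fit el -49.837444622885876 medians [(np.float64(0.0465), np.float64(0.0909)), (np.float64(0.0555), np.float64(0.0807)), (np.float64(0.0645), np.float64(0.0691)), (np.float64(0.0735), np.float64(0.0586)), (np.float64(0.0825), np.float64(0.0511))]
```

View pics/s6b.png

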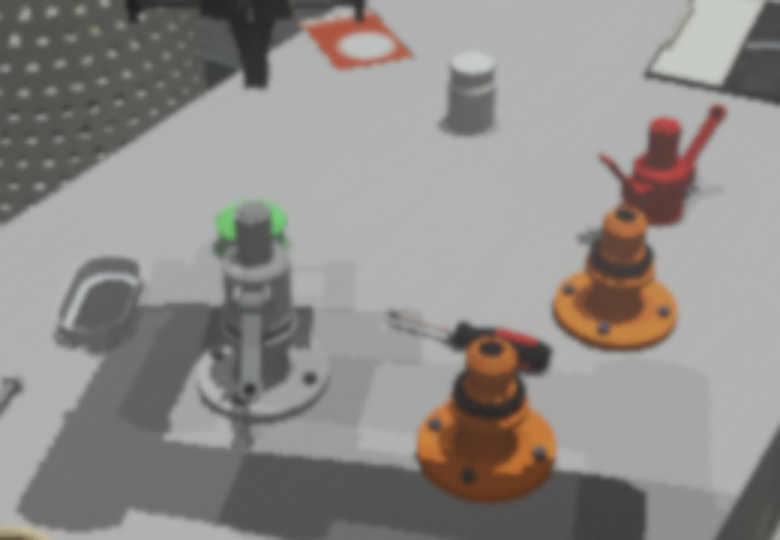

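The picture shows the coupling upright and seated at (255,290) with its lever down, the bystanders in place, and the gripper clear. Both arms are at −50°, so I'm handing in.

```bash
python3 -c "
from station import r
print(r.finish_job())"
```

```text
the job is handed in; nothing more can be done
None
```

I handed the job in at about 33 s of the 72 s allowed: the coupling is home and upright on the grey fitting, and both arms measured about 50° down, which is their stops. The highest wrist readings were 19 N pushing the coupling (about 23 N with its weight) and 16 N on a lever. The gripper was clear and the bystanders looked unmoved in the last picture; the hand-in gave no verdict.

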